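Index the bracket fixture on by one hole

TASK

The bracket casting is finished on this side, so index its fixture on by one hole: hook the fingertips through the pull ring of the spring plunger, raise the ring until the pin is out of its hole, swing the arm clockwise (seen from above) to the very next hole, and let go so that the pin springs fully down into that hole and locks the arm. Use the fingertips only as a hook: do not pinch it and do not force anything, and leave the tools and parts lying around where they are.

Things in the scene. Friction and masses are not known exactly. Their poses are not given: they have to be found in the camera images.
- index_base: Steel index fixture bolted to the bench: round hub with a quarter-round sector plate, 16 mm thick, reaching 172 mm from the pivot to the right front. Origin on the pivot axis at bench height; -x is the sector's middle line, z up. Four 13.4 mm holes lie on a circle of 150 mm radius about the pivot, 22.5 degrees (59 mm) apart, symmetric about -x; the arm starts in the second.
- casting: Ring-shaped bracket casting, 121 x 164 x 47 mm, clamped on the 180 mm round faceplate that turns on the hub with the grey arm. Origin on the pivot axis, 44 mm above the bench; its top is at 91 mm, the clamp nut and stud on it end at 116 mm. Its -x axis runs along the arm (34 mm wide, top 34 mm above the bench), which points to the right front and ends over the holes.
- pull_ring (a point): Centre of the pull ring (fixed steel ring, 6 mm bar, 50 mm inside diameter) on the plunger at the arm's end; 134 mm from the pivot, 111 mm above the bench with the pin down, rises with the pin. x points level to the pivot, y level across the arm, z up. The ring's top leans 35 degrees to the pivot: the way through it runs towards the pivot and 35 degrees down, (0.82, 0, -0.57) in this frame.
- plunger_foot (a point): Where the ring stands on the plunger's rod: bottom of the ring, 150 mm from the pivot, 88 mm above the bench with the pin down, rises with the pin. Same axes as pull_ring. Below it the plunger's collar, then its sleeve on the arm, 31 mm across at most, up to 64 mm above the bench.
- plunger (a joint): Lift of the plunger and ring, m: 0 = pin fully down, 12 mm deep in a hole; at 0.012 the round-nosed 11 mm pin is just out and can rest on the plate; 0.020 = upper stop. A spring presses it down, about 7 N at 0 and 9 N at the top. Let go between holes, it slides on the plate and drops by itself into a hole that it comes over (within about 1 mm).
- index_arm (a joint): Angle of the arm, rad: 0 = the hole where it starts, growing clockwise seen from above (the ring comes nearer to the robot); 0.393 = the very next hole, 0.785 the one after, -0.393 the one before. Pin down: locked but for 0.008 rad of play either way. Pin up: swings with 1 to 2 N at the ring and stays where it is left.
- hammer: Soft hammer lying on the bench, 95 x 238 x 33 mm; leave alone.
- screwdriver: Red-handled screwdriver lying on the bench, 27 x 210 x 26 mm; leave alone.
- plug_gauge: Plug gauge, 22 mm thick and 114 mm long, lying beside the fixture; leave alone.
- hex_key: Black hex key, 39 x 114 x 9 mm, lying beside the fixture; leave alone.
- oilstone: Oilstone, 42 x 125 x 22 mm, lying to the left of the fixture; leave alone.
- bush_2: Small turned brass-coloured bush standing on the bench in front of the fixture, 17 mm across, 28 mm high; leave alone.
- abrasive_pad: Dark abrasive pad lying in front of the fixture, 75 x 90 x 8 mm; leave alone.

How it is judged:
On the way, in this order (a step that is already met when the one before it is completed fails the run):
1. the pin is drawn while the arm still stands at its first hole (value of joint plunger above 0.009 m and value of joint index_arm between -0.1 and 0.1 rad), for 0.1 s.
2. the arm is swung clockwise off that hole with the pin out (value of joint plunger above 0.009 m and value of joint index_arm above 0.15 rad), for 0.1 s.
3. the pin has dropped into the next hole (value of joint plunger below 0.002 m and value of joint index_arm between 0.375 and 0.41 rad), for 0.2 s.
At the end, for the whole second after the job is handed in: The arm stands still at the very next hole clockwise (0.393 rad from its start, within 0.018 rad) and the pin is fully down in it (lift under 2 mm) (all of step 3 and velocity of joint index_arm between -0.05 and 0.05 rad/s); the robot touches nothing.
It fails at once if the fixture is pinched or forced (more than 35 N of the fingers on it) (contact force between the fingers and index_base above 35 N).
It fails at once if the arm is swung past the next hole, or the wrong way (value of joint index_arm above 0.6 rad or value of joint index_arm below -0.15 rad).
It fails at once if a tool or part on the bench is lifted, carried or pushed aside (more than 20 mm) (distance of any of hammer, screwdriver, plug_gauge, hex_key, oilstone, bush_2, abrasive_pad from where it was at the start of the episode above 0.02 m).
It also fails if it takes over 51 s, if anything falls off the work surface, if the arm or the gripper's body presses on something with over 40 N, if the wrist force passes 120 N, or if a joint passes its speed limit or range.

ROBOT

A 6-joint arm with a two-finger parallel gripper is mounted at the origin on a cart in front of the work surface, level with it; the furniture and walls round the work are solid. World frame = base frame: x ahead of the robot, y to its left, z up, the work surface at z = 0. Lengths are in m, angles in rad, forces in N, time in s.
With the tool pointing down it reaches from about 0.3 to 0.875 m from the base axis. Payload 4.2 kg.
Tool frame: the origin (TCP) lies midway between the tips of the shut fingers; the grasp point (between the pads) lies manip.pinch_z behind it (manip.pinch_z is the distance from the TCP to the grasp point, in m); z points along the fingers, y is the line along which they close (so a half turn about z gives the same grasp; the last joint's range is limited). The gripper opens to 85 mm and grips with 20 to 120 N. Pads are 22 mm wide; open, the fingers measure 114 mm over their backs; the gripper's body (76 mm by 85 mm) begins 54 mm behind the grasp point. The pads swing forward as they close: fully open they stand 13 mm farther back than shut.
Start: joints at [-1.317, 0.32, 1.565, -0, 1.257, -0.02], TCP at [0.155, -0.554, 0.231] pointing down, gripper open.
Joint ranges: [-3.11, 3.11], [-0.84, 2.01], [0.21, 2.61], [-1.34, 4.49], [0.05, 2.63], [-2.56, 2.56]. Speed limits (rad/s): [2.57, 2.57, 3.14, 3.14, 3.14, 3.14].

INTERFACE

Orientations are given as a unit quaternion [w, x, y, z].
In Python, from workcell import monitor, vision, manip gives the robot as it stands.
- The arm moves only by the shell command python3 -m handwheel 'ROWS' [FORCE]. ROWS is JSON, one flat list of numbers, 7 for each row, row after row: the shift along the tool's x, y, z scaled (see below), then the turn, a rotation vector about the tool's x, y, z scaled (see below), then the closure, from -1 (fully open) to 1 (shut). In form: [dx, dy, dz, wx, wy, wz, fingers, dx, dy, dz, wx, wy, wz, fingers, ...]. A call has 1 to 20 rows; each row is the pose to reach, as a shift and turn from the pose commanded when the call began, along the tool's axes at that moment; what a row does not reach only later rows make up. The controller multiplies each number of a shift by 0.5 m and each number of a turn by pi/2 rad. A row lasts 1/10 s, in which the tool goes at most 50 mm and 8.59 degrees, less where a joint would pass 70% of its speed; a pose out of reach is approached as far as the arm can. A call with a number of a shift or a turn outside -1 to 1 is refused whole. A call with a gripper value outside its range is refused whole. The fingers move at their own pace and stop on an object; FORCE is the grip in N (left out, the last holds). Time passes only in rows, so rows that repeat a pose let the fingers close. It gives the time, the measured TCP pose, the force, the opening and the grip force at its end, in the units of the state.
- monitor.get_obs(): the state, without advancing time (a new reading comes with each control period).
- vision.read_camera(name): name is "scene" or "top" or "wrist"; returns (picture, depth): 480x640x3 uint8, red, green, blue; 480x640 float32, m along the optical axis (not along the pixel's ray), 0 where there is no reading.
- vision.camera_info(name): a dict with "mtx" (3x3 intrinsics, pixels), "R" (3x3) and "t" (3): a world point X has camera coordinates R X + t. Camera axes: x right, y down, z forward; pixel columns grow to the right and rows downward; lengths in m; the calibration is good to about 2 mm. A picture is of the moment at which its call begins: read the wrist's pose just before it. camera_info takes no time and is no camera call; for the wrist camera it gives the pose at the moment of the call.
- manip.finish_job(): hands the job in; it is judged then, once.
The state is a dict: "t": time; "joints": joint angles; "dq": joint speeds; "joint_torque": joint torques, N m; "ee_pos": TCP position; "tcp_rot": TCP orientation; "ft_force": force on the tool from outside, world axes, zero at the start; "torque": the same for the moment, N m; "opening": opening from 0.0 (shut) to 1.0 (fully open); "gripper_force": force on a finger pad.
Only numpy, scipy, OpenCV 4.12 (cv2) and the standard library are available. Lean on these libraries where they do the work, as an engineer would, in place of code of your own. Each camera call takes 0.05 s, during which the arm holds its last target. There are 200 camera calls.

## Working session

There is one attempt and no reset: what is moved stays moved. The work goes in short steps, Python scripts to look and compute and a shell command to move; the robot and the scene stay as the last step left them, time stands still between calls to the robot, and variables do not carry over. Pictures are saved under pics/ and viewed, at most 10 in all, crops included, and the job is handed in when it is done.

```bash
ls; mkdir -p pics; python3 - <<'E'
from workcell import monitor, vision, manip
import cv2,numpy as np
o=monitor.get_obs();print(o['t'],o['ee_pos'],o['tcp_rot'],o['opening'],manip.pinch_z)
for n in ['scene','top']:
    p,d=vision.read_camera(n);cv2.imwrite(f'pics/{n}0.png',p[:,:,::-1]);np.save(f'{n}0.npy',d)
    c=vision.camera_info(n);print(n,c)
E
```

```text
pics
0.0 [ 0.15534776 -0.55310905  0.23047494] [-9.05038704e-04  9.90645355e-01  1.36458602e-01 -1.11763265e-04] 0.9945637813971758 0.0187
scene {'mtx': array([[435.86731686,   0.        , 312.76079748],
       [  0.        , 435.86731686, 244.70333423],
       [  0.        ,   0.        ,   1.        ]]), 'R': array([[-0.66477025, -0.74696214, -0.01131718],
       [-0.5595013 ,  0.50786064, -0.65500829],
       [ 0.49501394, -0.42909805, -0.75553694]]), 't': array([0.43782939, 0.40291989, 0.62536082])}
top {'mtx': array([[538.41862494,   0.        , 310.07626217],
       [  0.        , 538.41862494, 233.94715772],
       [  0.        ,   0.        ,   1.        ]]), 'R': array([[-0.00422099, -0.99994621,  0.00947418],
       [-0.99418521,  0.00317685, -0.1076368 ],
       [ 0.10760091, -0.00987343, -0.99414514]]), 't': array([0.01185178, 0.61213957, 0.9155826 ])}
```

View pics/scene0.png

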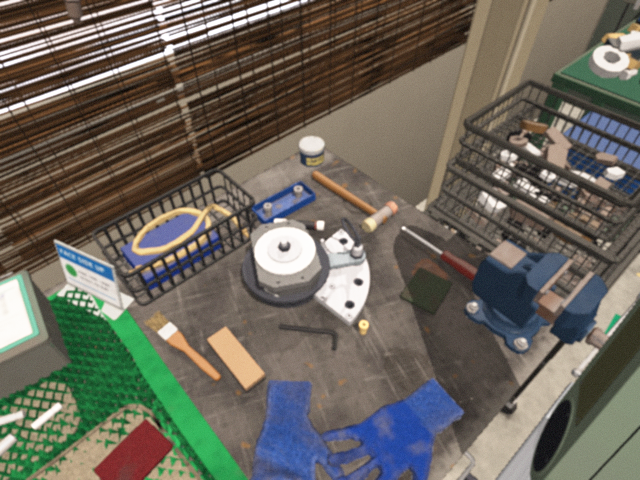

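View pics/top0.png

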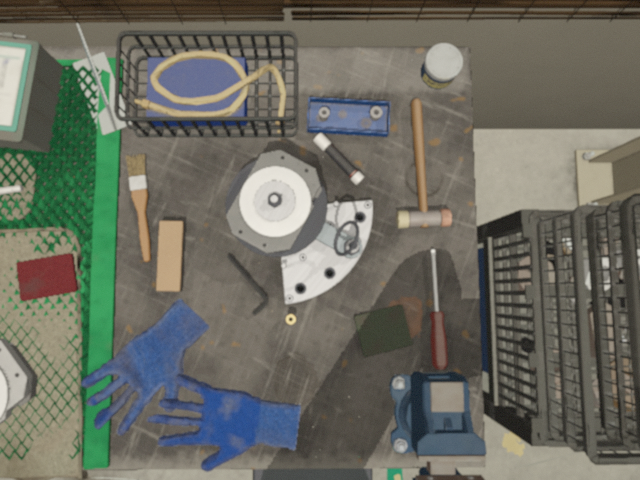

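The scene and top views show the fixture: the pivot nut is near (274,200) in top and the ring near (347,238). Free holes are at about (360,217), (330,272) and (300,288). I'll crop and measure.

```bash
cat > h.py <<'E'
import numpy as np,cv2
from workcell import monitor,vision,manip
def ray(c,u,v,z):
    R,t,K=c['R'],c['t'],c['mtx'];d=R.T@np.linalg.solve(K,[u,v,1.]);o=-R.T@t
    return o+d*(z-o[2])/d[2]
def proj(c,X):
    q=c['mtx']@(c['R']@np.asarray(X)+c['t']);return q[:2]/q[2]
def cloud(c,d):
    v,u=np.mgrid[:480,:640];K=c['mtx']
    P=np.stack([(u-K[0,2])/K[0,0]*d,(v-K[1,2])/K[1,1]*d,d],-1)
    return (P-c['t'])@c['R']
E
python3 - <<'E'
from h import *
c=vision.camera_info('top');p=cv2.imread('pics/top0.png');d=np.load('top0.npy');W=cloud(c,d)
g=cv2.cvtColor(p,6)
# dark holes in sector
m=(g<70).astype(np.uint8);roi=np.zeros_like(m);roi[195:310,278:378]=1
n,l,s,ce=cv2.connectedComponentsWithStats(m*roi)
for i in range(1,n):
    if 15<s[i,4]<200: print(s[i],ce[i].round(1),ray(c,*ce[i],.016).round(4))
print('plate z',W[285:290,312:318,2].mean(),W[255:262,296:305,2].mean())
# nut: top
print('nut',W[195:205:2,268:280:2,2].round(3))
print(ray(c,274,199.5,.116))
# white disc
hi=(W[...,2]>.1)&(W[...,2]<.14);ys,xs=np.nonzero(hi[215:262,325:372]);print('ring pts',len(xs),W[215:262,325:372][ys,xs].mean(0))
a=cv2.resize(p[180:310,220:385],None,fx=4.6,fy=4.6,interpolation=cv2.INTER_CUBIC);cv2.imwrite('pics/topc.png',a)
E
```

```text
[335 195  20   7  82] [344.7 197.9] [ 0.6794 -0.0535  0.016 ]
[356 214   7   7  38] [359.  216.8] [ 0.6448 -0.0789  0.016 ]
[326 270   7   7  35] [329.1 272.9] [ 0.5442 -0.0242  0.016 ]
[297 285   7   7  37] [300. 288.] [0.5176 0.0277 0.016 ]
plate z 0.04746605249645951 0.016095188025569186
nut [[0.106 0.107 0.115 0.117 0.118 0.108]
 [0.103 0.107 0.117 0.115 0.115 0.104]
 [0.105 0.105 0.114 0.114 0.115 0.107]
 [0.105 0.107 0.11  0.116 0.115 0.107]
 [0.103 0.106 0.107 0.104 0.106 0.107]]
[0.65940119 0.06850074 0.116     ]
ring pts 228 [ 0.60046421 -0.04221953  0.12434927]
```

View pics/topc.png

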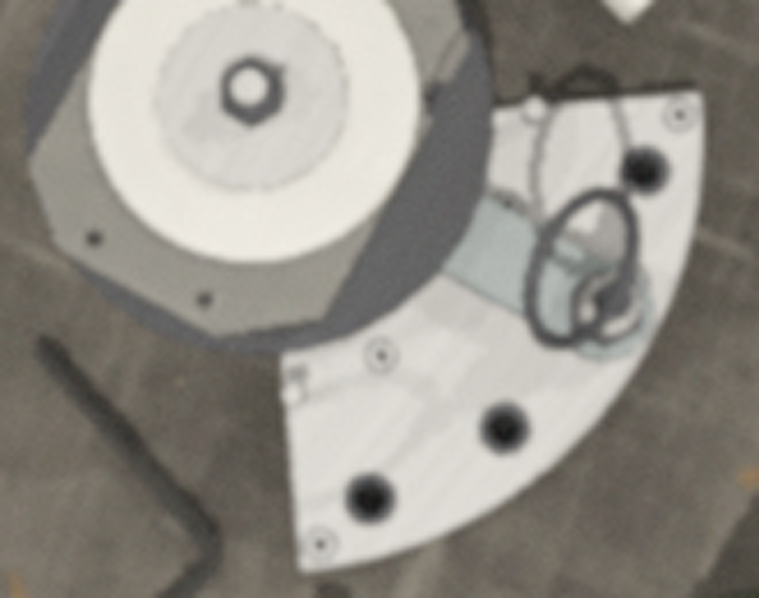

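The crop shows three clear free holes and the ring ellipse centred at about (582,270), which is (346.5,238.7) in the full picture. I'll fit the pivot from the holes, check the ring in both views, and work out the approach pose.

```bash
cat >> h.py <<'E'
from scipy.spatial.transform import Rotation as Ro
def getR(o): w,x,y,z=o['tcp_rot'];return Ro.from_quat([x,y,z,w])
def geom(P,th,ang,pitch):
    """ring frame at arm heading th turned clockwise by ang; tool z to pivot and pitch down, tool y level"""
    a=th-ang;out=np.array([np.cos(a),np.sin(a),0]);inn=-out
    z=np.cos(pitch)*inn+np.array([0,0,-np.sin(pitch)])
    return out,z
def row(o,pos,R):
    R0=getR(o);s=R0.inv().apply(pos-o['ee_pos'])/.5;w=(R0.inv()*R).as_rotvec()/(np.pi/2)
    return np.r_[s,w]
E
python3 - <<'E'
from h import *
from scipy.optimize import least_squares
H=np.array([[.6448,-.0789],[.5442,-.0242],[.5176,.0277]]);k=np.radians([-22.5,22.5,45])
f=lambda p:(np.c_[p[0]+.15*np.cos(p[2]-k),p[1]+.15*np.sin(p[2]-k)]-H).ravel()
r=least_squares(f,[.66,.07,-1.5]);print(r.x,np.degrees(r.x[2]),r.fun.round(4))
px,py,th=r.x;np.save('g.npy',r.x)
out=np.array([np.cos(th),np.sin(th),0]);P=np.array([px,py,0])
ring=P+.134*out+[0,0,.111];print('ring',ring)
for n in ['top','scene']:
    c=vision.camera_info(n);print(n,'ring',proj(c,ring),'foot',proj(c,P+.15*out+[0,0,.088]),'nut',proj(c,P+[0,0,.116]))
p=cv2.imread('pics/scene0.png');cv2.imwrite('pics/scenec.png',cv2.resize(p[205:345,230:400],None,fx=4.2,fy=4.2,interpolation=2))
o=monitor.get_obs();print(getR(o).as_matrix().round(3))
pitch=np.radians(35);_,z=geom(P,th,0,pitch)
y=np.cross([0,0,1.],z);y/=np.linalg.norm(y)
for s in (1,-1):
    R=Ro.from_matrix(np.c_[np.cross(s*y,z),s*y,z]);print(s,R.as_matrix().round(2).tolist(),row(o,ring-.12*z,R).round(3))
E
```

```text
[ 0.66121041  0.06995075 -2.07156499] -118.69193108274132 [ 0.0002 -0.0003  0.0001  0.0001 -0.0004  0.0001]
ring [ 0.59687701 -0.0475959   0.111     ]
top ring [345.95982576 238.05333415] foot [353.42627924 244.02766856] nut [273.10616865 198.39773778]
scene ring [351.06110854 230.51392063] foot [358.0831939  236.91192767] nut [283.90156033 240.79679965]
[[ 0.963  0.27  -0.   ]
 [ 0.27  -0.963  0.002]
 [ 0.    -0.002 -1.   ]]
1 [[-0.28, -0.88, 0.39], [-0.5, 0.48, 0.72], [-0.82, -0.0, -0.57]] [ 0.986 -0.594  0.102  0.703 -0.295  1.352]
-1 [[0.28, 0.88, 0.39], [0.5, -0.48, 0.72], [0.82, 0.0, -0.57]] [ 0.986 -0.594  0.102  0.242  0.577 -0.467]
```

View pics/scenec.png

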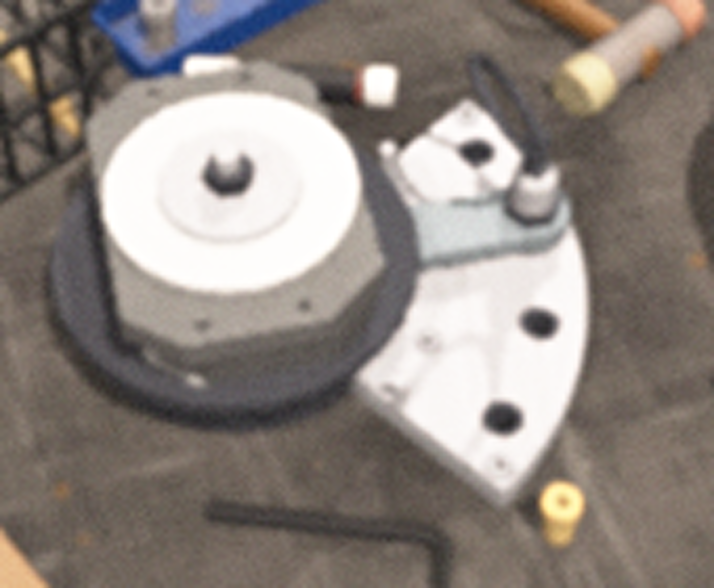

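The scene crop puts the ring centre near (508,113), which is (351,232) in full. That agrees with the predicted (351,230.5). Next I'll check obstacle heights along the approach.

```bash
python3 - <<'E'
from h import *
A=[]
for n in ['top','scene']:
    d=np.load(n+'0.npy');W=cloud(vision.camera_info(n),d)[d>0];A.append(W)
W=np.vstack(A);xs=np.arange(0,.8,.05);ys=np.arange(.0,-.75,-.05)
print('y    ',ys.round(2))
for x in xs[::-1]:
    print(round(x,2),[ (lambda s: int(1000*np.percentile(s,98)) if len(s)>3 else None)(W[(abs(W[:,0]-x)<.025)&(abs(W[:,1]-y)<.025),2]) for y in ys])
E
```

```text
y     [ 0.   -0.05 -0.1  -0.15 -0.2  -0.25 -0.3  -0.35 -0.4  -0.45 -0.5  -0.55
 -0.6  -0.65 -0.7 ]
0.75 [86, 22, 4, 4, 27, 3, 3, None, None, None, None, -790, -791, -789, None]
0.7 [92, 21, 21, 3, 27, 3, 3, None, None, -150, -147, -148, -145, -147, -150]
0.65 [93, 33, 19, 32, 33, 33, 3, None, None, 5, 129, 130, 130, 130, 129]
0.6 [47, 136, 35, 3, 14, 3, 3, None, None, 6, 129, 22, 52, 84, 83]
0.55 [19, 111, 3, 3, 17, 3, 3, None, None, 6, 129, 57, 84, 90, 90]
0.5 [18, 3, 9, 10, 18, 3, 3, None, None, 6, 129, 21, 101, 92, 96]
0.45 [3, 9, 11, 11, 26, 15, 3, None, None, 7, 129, 95, 100, 97, 83]
0.4 [3, 3, 11, 124, 110, 117, 3, None, None, 6, 129, 22, 72, 22, 52]
0.35 [3, 3, 3, 140, 142, 138, 3, None, None, 7, 129, 68, 75, 72, 69]
0.3 [3, 3, 3, 158, 159, 159, 3, None, None, 6, 129, 22, 22, 22, 55]
0.25 [3, 3, 3, 159, 160, 160, 3, None, None, 6, 127, 128, 21, 21, -139]
0.2 [3, 3, 2, 159, 159, 160, 2, -793, -791, -149, 9, 9, 9, -145, -146]
0.15 [336, 325, 312, 74, 110, 147, -792, -792, -791, -753, -750, -791, -790, -791, -789]
0.1 [-231, -230, -229, None, None, -791, -792, -791, -792, -791, -791, -791, -791, -790, -789]
0.05 [None, None, None, None, None, None, None, None, None, None, None, -790, -789, -785, -790]
0.0 [None, None, None, -695, -696, None, None, None, None, None, None, -790, -791, -789, -790]
```

```bash
python3 -m handwheel '[0,0,-0.24,0,0,0,1, 0,0,-0.24,0,0,0,1, 0,0,-0.24,0,0,0,1, 0.9,-0.6,-0.3,0.12,0.29,-0.23,1, 0.9,-0.6,-0.3,0.12,0.29,-0.23,1, 0.9,-0.6,-0.3,0.12,0.29,-0.23,1, 0.9,-0.6,-0.3,0.12,0.29,-0.23,1, 0.9,-0.6,-0.3,0.12,0.29,-0.23,1, 0.9,-0.6,-0.3,0.24,0.577,-0.467,1, 0.9,-0.6,-0.3,0.24,0.577,-0.467,1, 0.9,-0.6,-0.3,0.24,0.577,-0.467,1, 0.9,-0.6,-0.3,0.24,0.577,-0.467,1, 0.9,-0.6,-0.3,0.24,0.577,-0.467,1, 0.9,-0.6,-0.3,0.24,0.577,-0.467,1, 0.9,-0.6,-0.3,0.24,0.577,-0.467,1, 0.9,-0.6,-0.3,0.24,0.577,-0.467,1, 0.9,-0.6,-0.3,0.24,0.577,-0.467,1, 0.9,-0.6,-0.3,0.24,0.577,-0.467,1]' 20
cat > tgt.py <<'E'
import sys
from h import *
# usage: tgt.py ang along up  -> row from current pose; along = TCP past ring centre on ring axis, up = world z offset
px,py,th=np.load('g.npy');P=np.array([px,py,0]);o=monitor.get_obs()
print('t',o['t'],'pos',o['ee_pos'].round(4),'F',o['ft_force'].round(1),'j',o['joints'].round(2),'op',round(o['opening'],2))
def target(ang,al,up,pitch=35):
    out,z=geom(P,th,ang,np.radians(pitch));y=np.cross(z,[0,0,1.]);y/=np.linalg.norm(y)
    R=Ro.from_matrix(np.c_[np.cross(y,z),y,z]);return P+.134*out+[0,0,.111+up]+al*z,R
for a in sys.argv[1:]:
    v=[float(x) for x in a.split(',')];print(a,row(o,*target(*v)).round(3).tolist())
E
python3 tgt.py 0,-.12,.1 0,-.12,0
```

```text
t: 1.9
ee_pos: [0.5072, -0.1441, 0.3811]
tcp_rot: [-0.233, 0.764, 0.452, 0.397]
ft_force: [0.6, -0.8, -0.3]
opening: -0.0
gripper_force: 0.0
t 1.9 pos [ 0.5072 -0.1441  0.3811] F [ 0.6 -0.8 -0.3] j [-0.79  0.24  1.64  0.9   1.62 -0.42] op -0.0
0,-.12,.1 [-0.132, 0.064, 0.165, 0.003, 0.002, 0.001]
0,-.12,0 [-0.295, 0.063, 0.28, 0.003, 0.002, 0.001]
```

```bash
python3 -m handwheel '[-0.132,0.064,0.165,0,0,0,1, -0.132,0.064,0.165,0,0,0,1, -0.132,0.064,0.165,0,0,0,1, -0.295,0.063,0.28,0,0,0,1, -0.295,0.063,0.28,0,0,0,1, -0.295,0.063,0.28,0,0,0,1, -0.295,0.063,0.28,0,0,0,1]'
python3 tgt.py 0,-.12,0 0,0,0 0,.028,0
python3 - <<'E'
from h import *
c=vision.camera_info('wrist');p,d=vision.read_camera('wrist');cv2.imwrite('pics/w1.png',p[:,:,::-1])
px,py,th=np.load('g.npy');print(proj(c,[.59688,-.0476,.111]))
E
```

```text
t: 2.6
ee_pos: [0.5506, -0.1335, 0.182]
tcp_rot: [-0.233, 0.763, 0.452, 0.398]
ft_force: [0.5, 0.5, 0.2]
opening: 0.001
gripper_force: 0.0
t 2.6 pos [ 0.5506 -0.1335  0.182 ] F [0.5 0.5 0.2] j [-0.73  0.47  1.85  0.98  1.31 -0.74] op 0.0
0,-.12,0 [-0.004, -0.001, 0.001, 0.003, 0.0, 0.001]
0,0,0 [-0.004, -0.002, 0.241, 0.003, 0.0, 0.001]
0,.028,0 [-0.004, -0.003, 0.297, 0.003, 0.0, 0.001]
[319.60975896 241.27306092]
```

View pics/w1.png

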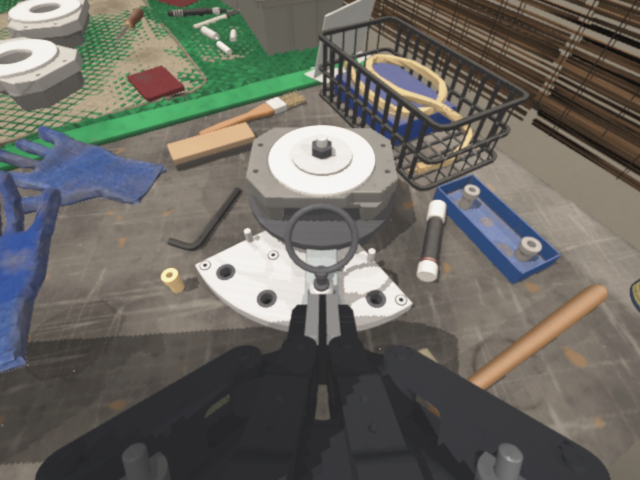

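The wrist view shows the ring at about (321,239), against a prediction of (320,241). It is centred ahead of the shut fingertips, so I'll thread them in gently.

```bash
python3 -m handwheel '[-0.004,-0.002,0.05,0,0,0,1, -0.004,-0.002,0.1,0,0,0,1, -0.004,-0.002,0.14,0,0,0,1, -0.004,-0.002,0.17,0,0,0,1, -0.004,-0.002,0.2,0,0,0,1, -0.004,-0.002,0.22,0,0,0,1, -0.004,-0.002,0.24,0,0,0,1, -0.004,-0.002,0.26,0,0,0,1, -0.004,-0.002,0.28,0,0,0,1, -0.004,-0.002,0.3,0,0,0,1, -0.004,-0.002,0.3,0,0,0,1]'
python3 tgt.py 0,.028,0 0,.028,.01 0,.028,.02 0,.028,.03
python3 - <<'E'
from h import *
p,d=vision.read_camera('wrist');cv2.imwrite('pics/w2.png',p[:,:,::-1])
E
```

```text
t: 3.75
ee_pos: [0.6078, -0.0247, 0.0913]
tcp_rot: [-0.234, 0.763, 0.453, 0.397]
ft_force: [-0.1, -0.1, 0.1]
opening: 0.004
gripper_force: 0.0
t 3.75 pos [ 0.6078 -0.0247  0.0913] F [-0.1 -0.1  0.1] j [-0.5   0.59  1.95  1.19  1.08 -0.87] op 0.0
0,.028,0 [0.003, 0.003, -0.008, 0.001, 0.002, 0.001]
0,.028,.01 [0.02, 0.003, -0.02, 0.001, 0.002, 0.001]
0,.028,.02 [0.036, 0.003, -0.031, 0.001, 0.002, 0.001]
0,.028,.03 [0.052, 0.003, -0.043, 0.001, 0.002, 0.001]
```

View pics/w2.png

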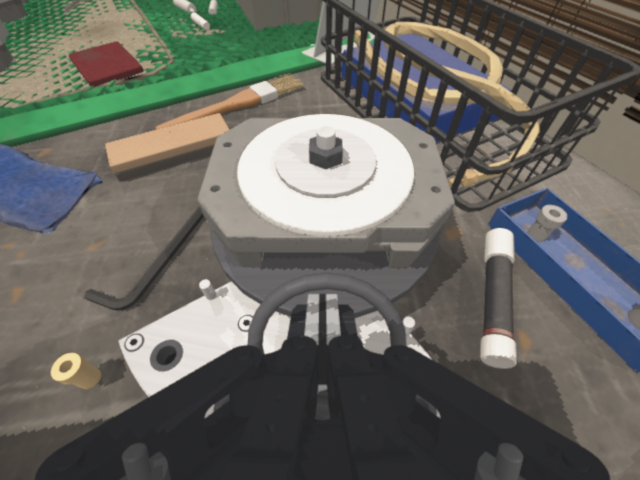

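The ring (rim from about (250,340) over (327,280) to (405,340)) surrounds the fingers, with no contact. Now I'll raise slowly and watch the force.

```bash
python3 -m handwheel '[0.008,0.002,-0.008,0,0,0,1, 0.016,0.003,-0.014,0,0,0,1, 0.02,0.003,-0.016,0,0,0,1, 0.024,0.003,-0.02,0,0,0,1, 0.024,0.003,-0.02,0,0,0,1]'
python3 -m handwheel '[0.003,0,-0.002,0,0,0,1, 0.006,0,-0.004,0,0,0,1, 0.008,0,-0.0055,0,0,0,1, 0.008,0,-0.0055,0,0,0,1]'
python3 tgt.py 0,.028,.02
```

```text
t: 4.3
ee_pos: [0.6087, -0.0279, 0.1085]
tcp_rot: [-0.233, 0.763, 0.453, 0.398]
ft_force: [-0.3, -0.4, 0.3]
opening: 0.001
gripper_force: 0.0
t: 4.7
ee_pos: [0.6083, -0.0277, 0.1121]
tcp_rot: [-0.233, 0.764, 0.453, 0.397]
ft_force: [-0.4, -0.4, -2.7]
opening: -0.001
gripper_force: 1.1
t 4.7 pos [ 0.6083 -0.0277  0.1121] F [-0.4 -0.4 -2.7] j [-0.51  0.56  1.93  1.16  1.1  -0.82] op -0.0
0,.028,.02 [0.004, -0.001, -0.003, 0.002, 0.002, 0.001]
```

```bash
python3 -m handwheel '[0.004,0,-0.003,0,0,0,1, 0.008,0,-0.0055,0,0,0,1, 0.012,0,-0.0085,0,0,0,1, 0.016,0,-0.0115,0,0,0,1, 0.02,0,-0.014,0,0,0,1, 0.0245,0,-0.017,0,0,0,1, 0.0245,0,-0.017,0,0,0,1, 0.0245,0,-0.017,0,0,0,1]'
python3 tgt.py 0,.028,.036 
python3 - <<'E'
from h import *
p,d=vision.read_camera('scene');cv2.imwrite('pics/s2.png',cv2.resize(p[185:325,270:440,::-1],None,fx=4.2,fy=4.2,interpolation=2))
E
```

```text
t: 5.5
ee_pos: [0.6083, -0.0277, 0.1274]
tcp_rot: [-0.233, 0.764, 0.453, 0.397]
ft_force: [-2.0, -3.5, -8.7]
opening: -0.005
gripper_force: 4.8
t 5.5 pos [ 0.6083 -0.0277  0.1274] F [-2.  -3.5 -8.7] j [-0.51  0.53  1.92  1.15  1.11 -0.79] op -0.01
0,.028,.036 [0.006, -0.001, -0.004, 0.002, 0.002, 0.001]
```

View pics/s2.png

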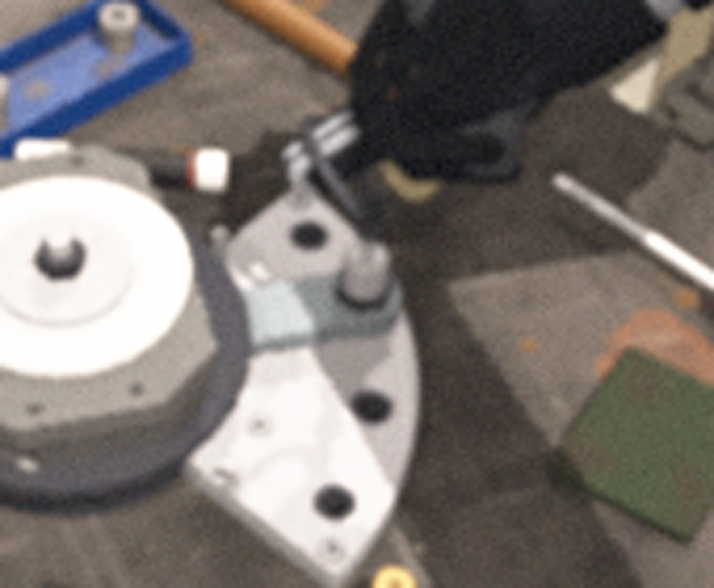

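The scene crop shows the fingertips in the ring at about (325,150) and the plunger rod drawn at (360,265). The vertical force of 8.7 N agrees with about 15 mm of lift. Next I'll compute the swing about the pivot.

```bash
cat > sw.py <<'E'
import sys
from h import *
# turn the present pose about the pivot by a (clockwise), raise by u
px,py,th=np.load('g.npy');P=np.array([px,py,0]);o=monitor.get_obs()
v=o['ee_pos']-P;az=np.arctan2(v[1],v[0]);
zt=getR(o).as_matrix()[:,2]
print('t',o['t'],'ang',th-az,'tool ang',th-np.arctan2(-zt[1],-zt[0]),'z',o['ee_pos'][2],'F',o['ft_force'].round(1))
for s in sys.argv[1:]:
    a,u=map(float,s.split(','));Q=Ro.from_rotvec([0,0,-a])
    print(s,row(o,P+Q.apply(v)+[0,0,u],Q*getR(o)).round(4).tolist())
E
python3 sw.py .03,0 .06,0 .1,0 .14,0 .18,0 .22,0 .26,0 .3,0 .34,0 .36,0
```

```text
t 5.55 ang -0.00403667804859964 tool ang 0.0036067532656156587 z 0.12730776012567127 F [-2.5 -3.9 -7.8]
.03,0 [0.0001, -0.0067, 0.0, -0.0156, -0.0001, 0.011]
.06,0 [0.0002, -0.0133, 0.0002, -0.0312, -0.0001, 0.022]
.1,0 [0.0006, -0.0222, 0.0008, -0.052, -0.0002, 0.0367]
.14,0 [0.0012, -0.031, 0.0016, -0.0728, -0.0003, 0.0514]
.18,0 [0.0021, -0.0398, 0.0027, -0.0937, -0.0004, 0.066]
.22,0 [0.0031, -0.0485, 0.0041, -0.1145, -0.0005, 0.0807]
.26,0 [0.0043, -0.0571, 0.0057, -0.1353, -0.0005, 0.0954]
.3,0 [0.0057, -0.0657, 0.0077, -0.1561, -0.0006, 0.11]
.34,0 [0.0073, -0.0741, 0.0099, -0.1769, -0.0007, 0.1247]
.36,0 [0.0082, -0.0783, 0.0111, -0.1873, -0.0008, 0.1321]
```

```bash
python3 -m handwheel '[0,-0.0067,0,-0.0156,0,0.011,1, 0.0002,-0.0133,0.0002,-0.0312,0,0.022,1, 0.0006,-0.0222,0.0008,-0.052,0,0.0367,1, 0.0012,-0.031,0.0016,-0.0728,0,0.0514,1, 0.002,-0.0398,0.0027,-0.0937,0,0.066,1, 0.003,-0.0485,0.004,-0.1145,0,0.0807,1, 0.003,-0.0485,0.004,-0.1145,0,0.0807,1, 0.003,-0.0485,0.004,-0.1145,0,0.0807,1]'
python3 sw.py .03,0 .06,0 .09,0 .12,0 .14,0
python3 - <<'E'
from h import *
p,d=vision.read_camera('scene');cv2.imwrite('pics/s3.png',cv2.resize(p[185:325,270:440,::-1],None,fx=4.2,fy=4.2,interpolation=2))
E
```

```text
t: 6.35
ee_pos: [0.5877, -0.0131, 0.1274]
tcp_rot: [-0.189, 0.808, 0.366, 0.42]
ft_force: [-4.1, -3.7, -9.3]
opening: 0.001
gripper_force: 5.1
t 6.35 ang 0.2236849636007454 tool ang 0.22207264208857103 z 0.12736862190883227 F [-4.1 -3.7 -9.3]
.03,0 [0.0001, -0.0067, 0.0001, -0.0156, -0.0, 0.011]
.06,0 [0.0003, -0.0133, 0.0003, -0.0312, -0.0001, 0.022]
.09,0 [0.0006, -0.0199, 0.0008, -0.0469, -0.0001, 0.033]
.12,0 [0.001, -0.0265, 0.0013, -0.0625, -0.0002, 0.044]
.14,0 [0.0014, -0.0309, 0.0018, -0.0729, -0.0002, 0.0513]
```

View pics/s3.png

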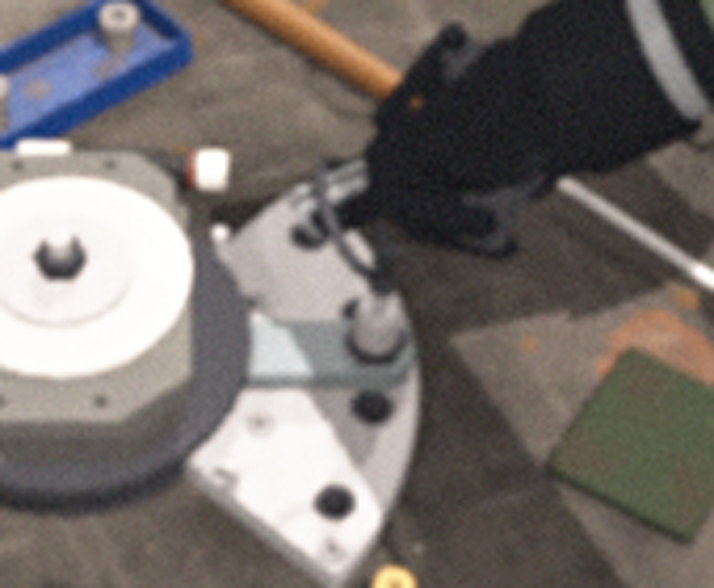

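The arm follows the hook; the sleeve has moved to (378,330). I'll continue to about 0.39 rad.

```bash
python3 -m handwheel '[0.0001,-0.0067,0.0001,-0.0156,0,0.011,1, 0.0003,-0.0133,0.0003,-0.0312,0,0.022,1, 0.0006,-0.0199,0.0008,-0.0469,0,0.033,1, 0.001,-0.0265,0.0013,-0.0625,0,0.044,1, 0.0014,-0.0309,0.0018,-0.0729,0,0.0513,1, 0.0018,-0.0353,0.0023,-0.0833,0,0.0586,1, 0.002,-0.0375,0.0026,-0.0885,0,0.0622,1, 0.002,-0.0375,0.0026,-0.0885,0,0.0622,1, 0.002,-0.0375,0.0026,-0.0885,0,0.0622,1]'
python3 sw.py 0,-.005 
python3 - <<'E'
from h import *
from h import cv2
px,py,th=np.load('g.npy');P=np.array([px,py,0])
p,d=vision.read_camera('top');cv2.imwrite('pics/t3.png',p[:,:,::-1]);W=cloud(vision.camera_info('top'),d)
# arm edges: points at z ~34mm, radius 95..140
v=W-P;r=np.hypot(v[...,0],v[...,1]);m=(abs(W[...,2]-.034)<.006)&(r>.1)&(r<.13)&(d>0)
az=th-np.arctan2(v[...,1],v[...,0])
import numpy as np
a=np.angle(np.exp(1j*az[m]));print(m.sum(),np.percentile(a,[2,10,50,90,98]))
E
```

```text
t: 7.3
ee_pos: [0.5753, -0.0001, 0.1272]
tcp_rot: [-0.152, 0.837, 0.296, 0.435]
ft_force: [-4.1, -3.6, -8.0]
opening: -0.001
gripper_force: 5.1
t 7.3 ang 0.38607873298743023 tool ang 0.39363455576867334 z 0.12719266573251214 F [-4.1 -3.6 -8. ]
0,-.005 [-0.0082, -0.0, 0.0058, 0.0, 0.0, 0.0]
142 [-0.57764501 -0.54023333  0.45987518  0.91070694  0.95216576]
```

```bash
python3 -m handwheel '[-0.0025,0,0.0017,0,0,0,1, -0.005,0,0.0035,0,0,0,1, -0.005,0,0.0035,0,0,0,1]'
python3 -m handwheel '[-0.0025,0,0.0017,0,0,0,1, -0.0025,0,0.0017,0,0,0,1]'
python3 -m handwheel '[-0.0025,0,0.0017,0,0,0,1, -0.0025,0,0.0017,0,0,0,1]'
python3 sw.py 0,-.01 0,-.014
```

```text
t: 7.65
ee_pos: [0.5753, -0.0001, 0.1239]
tcp_rot: [-0.152, 0.837, 0.296, 0.435]
ft_force: [-5.0, -3.0, -8.4]
opening: -0.001
gripper_force: 5.0
t: 7.85
ee_pos: [0.5753, -0.0001, 0.1225]
tcp_rot: [-0.152, 0.837, 0.296, 0.435]
ft_force: [-3.6, -2.8, -7.1]
opening: 0.001
gripper_force: 5.0
t: 8.05
ee_pos: [0.5753, -0.0001, 0.121]
tcp_rot: [-0.152, 0.837, 0.296, 0.435]
ft_force: [-4.6, -2.9, -7.6]
opening: 0.0
gripper_force: 4.9
t 8.05 ang 0.38600407751264143 tool ang 0.3933511747254794 z 0.12104756954924936 F [-4.6 -2.9 -7.6]
0,-.01 [-0.0164, -0.0, 0.0115, 0.0, 0.0, 0.0]
0,-.014 [-0.0229, -0.0001, 0.0161, 0.0, 0.0, 0.0]
```

The force is still carried at about 9 mm of lift, so the pin is entering the hole. I'll lower the rest of the way, to mid-ring.

```bash
python3 -m handwheel '[-0.005,0,0.0035,0,0,0,1, -0.01,0,0.007,0,0,0,1, -0.015,0,0.0105,0,0,0,1, -0.02,0,0.014,0,0,0,1, -0.025,0,0.0175,0,0,0,1, -0.03,0,0.021,0,0,0,1, -0.035,0,0.0245,0,0,0,1, -0.035,0,0.0245,0,0,0,1]'
python3 tgt.py 0.393,.028,0 0.393,-.1,0 .393,-.12,.1
python3 - <<'E'
from h import *
p,d=vision.read_camera('wrist');cv2.imwrite('pics/w4.png',p[:,:,::-1])
E
```

```text
t: 8.85
ee_pos: [0.5759, 0.0, 0.1003]
tcp_rot: [-0.152, 0.836, 0.296, 0.436]
ft_force: [-0.3, 0.2, 0.5]
opening: -0.003
gripper_force: 0.0
t 8.85 pos [0.5759 0.     0.1003] F [-0.3  0.2  0.5] j [-0.44  0.45  2.27  1.69  0.84 -1.05] op -0.0
0.393,.028,0 [-0.01, -0.002, 0.005, 0.0, 0.0, 0.002]
0.393,-.1,0 [-0.01, -0.002, -0.251, 0.0, 0.0, 0.002]
.393,-.12,.1 [0.154, -0.001, -0.406, 0.0, 0.0, 0.002]
```

View pics/w4.png

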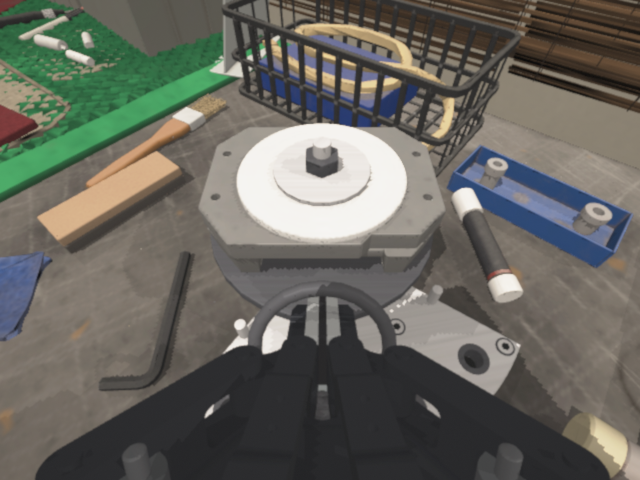

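No force remains and the ring hangs freely around the fingers (rim top at (322,287)). I'll withdraw along the ring's axis.

```bash
python3 -m handwheel '[-0.01,-0.002,0,0,0,0,1, -0.01,-0.002,-0.02,0,0,0,1, -0.01,-0.002,-0.05,0,0,0,1, -0.01,-0.002,-0.08,0,0,0,1, -0.01,-0.002,-0.12,0,0,0,1, -0.01,-0.002,-0.17,0,0,0,1, -0.01,-0.002,-0.22,0,0,0,1, -0.01,-0.002,-0.26,0,0,0,1, -0.01,-0.002,-0.26,0,0,0,1, 0.04,0,-0.33,0,0,0,1, 0.04,0,-0.33,0,0,0,1, 0.04,0,-0.33,0,0,0,1]'
python3 - <<'E'
from h import *
px,py,th=np.load('g.npy');P=np.array([px,py,0]);a=th-.393;out=np.array([np.cos(a),np.sin(a),0])
c=vision.camera_info('wrist');p,d=vision.read_camera('wrist')
for X in (P+.134*out+[0,0,.111],P+.15*out+[0,0,.088]):
  q=proj(c,X);print(q);cv2.drawMarker(p,tuple(int(round(v)) for v in q),(255,0,0),0,8)
cv2.imwrite('pics/w5.png',p[:,:,::-1]);print(monitor.get_obs()['ft_force'])
E
```

```text
t: 10.1
ee_pos: [0.4792, -0.0774, 0.2116]
tcp_rot: [-0.151, 0.836, 0.296, 0.436]
ft_force: [0.1, 0.7, 0.5]
opening: -0.0
gripper_force: 0.0
[320.32044057 259.06296125]
[320.18724097 287.26067976]
[ 0.18773825 -0.89635053 -0.26803948]
```

View pics/w5.png

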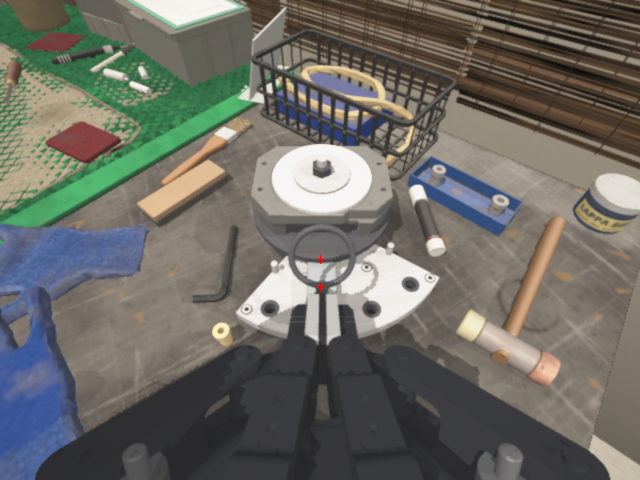

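The ring centre is at about (322,257) and its foot at (320,287). Both match the pin-down prediction at the next hole, with two free holes on the right and one on the left. The robot is clear, so I'm handing the job in.

```bash
python3 -c "
from workcell import manip
print(manip.finish_job())"
```

```text
the job is handed in; nothing more can be done
None
```

The fixture is indexed one hole clockwise: the last wrist picture showed the pin down in the next hole with the robot clear of everything, and I handed the job in at about 10 s (the hand-in returned no verdict).

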